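Put the croissants away in the vacuum keeper

ROBOT

A 6-joint arm with a two-finger parallel gripper is mounted at the origin on the work surface. World frame = base frame: x ahead of the robot, y to its left, z up, the work surface at z = 0. Lengths are in m, angles in rad, forces in N, time in s.
With the tool pointing down it reaches from about 0.35 to 1 m from the base axis. Payload 7.1 kg.
Tool frame: the origin (TCP) lies at the very end of the fingers, on their centre line; the grasp point (between the pads) lies 19 mm behind it; z points along the fingers, y is the line along which they close (so a half turn about z gives the same grasp; the last joint's range is limited). The gripper opens to 85 mm and grips with 20 to 120 N. Pads are 22 mm wide; open, the fingers measure 114 mm over their backs; the gripper's body (76 mm by 85 mm) begins 54 mm behind the grasp point. The pads swing forward as they close: fully open they stand 13 mm farther back than shut.
Start: joints at [1.209, 0.423, 1.63, -0, 1.089, -0.019], TCP at [0.21, 0.589, 0.231] pointing down, gripper open.
Joint ranges: [-3, 3], [-0.9, 2.11], [0.09, 2.58], [-1.31, 4.45], [0.11, 2.69], [-2.54, 2.54]. Speed limits (rad/s): [2.39, 2.39, 3.01, 3.14, 3.14, 3.14].

INTERFACE

Orientations are given as a unit quaternion [x, y, z, w].
In Python, from station import manip, optics, workorder gives the robot as it stands.
- The arm moves only by the tool arm_command, never from a script. Its argument "deltas" is a list of rows, each a list of 7 numbers: the shift along the tool's x, y, z in cm, then the turn, a rotation vector about the tool's x, y, z in degrees, then the opening, from 0 (shut) to 1 (fully open). A call has 1 to 8 rows; each row shifts and turns the commanded pose from where the row before left it, along the tool's axes as they then stand; what a row does not reach is not made up. A row lasts 1/10 s, in which the tool goes at most 50 mm and 8.59 degrees, less where a joint would pass 70% of its speed; a pose out of reach is approached as far as the arm can. A call with a gripper value outside its range is refused whole. The fingers move at their own pace and stop on an object; the grip force is fixed at half the most. Time passes only in rows, so rows that do not move let the fingers close. It gives the time, the measured TCP pose, the force, the opening and the grip force at its end, in the units of the state.
- manip.get_obs(): the state, without advancing time (a new reading comes with each control period).
- optics.grab_frame(name): name is "scene" or "side" or "wrist"; returns a dict with "frame" (384x512x3 uint8, red, green, blue), "fx", "fy", "cx", "cy" (pixels), "k1" (the pictures are not rectified: a ray, as slopes to the right and down, at radius r is drawn at 1 + k1 r^2 times it, then the intrinsics apply), "rvec" (rotation vector, rad) and "tvec" (3), from world to camera coordinates, as OpenCV has them; the wrist camera has in their place "hand_eye" (4x4, takes a point from camera to tool coordinates, whose origin is the TCP and whose axes are the flange's). Camera axes: x right, y down, z forward; pixel columns grow to the right and rows downward; lengths in m; the calibration is good to about 2 mm. A picture is of the moment at which its call begins: read the wrist's pose just before it. There is no depth.
- workorder.job_done(): hands the job in; it is judged then, once.
The state is a dict: "time": time; "qpos": joint angles; "dq": joint speeds; "joint_torque": joint torques, N m; "ee_pos": TCP position; "ee_rot": TCP orientation; "ft_force": force on the tool from outside, world axes, zero at the start; "wrist_torque": the same for the moment, N m; "grip_width": finger opening in m; "grip_force": force on a finger pad.
Only numpy, scipy, OpenCV 4.12 (cv2) and the standard library are available. Lean on these libraries where they do the work, as an engineer would, in place of code of your own. Each camera call takes 0.05 s, during which the arm holds its last target. There are 200 camera calls.

TASK

Breakfast is over: put every whole croissant from the board into the pastry keeper, side by side on its floor, shut the lid and then turn both turnbuttons across its edge. Then draw the air out: pull the pump lever towards the robot to the end of its stroke and ease it back slowly to rest, never letting it fly back. Leave the plate with the bitten croissant, the jam jar and the glass alone.

Things in the scene. Friction and masses are not known exactly. Their poses are not given: they have to be found in the camera images.
- keeper: white box fixed to the table, 180 (x) by 310 (y) by 80 mm high, walls and floor 5 mm, open while its lid is up. Origin: centre of its underside; x points away from the robot, y left. A 26 mm ledge along the front (-x) rim, top at 80 mm, carries the turnbuttons (x -103, y +-100 mm); lid hinge on the far rim (x +90, z 80). Grey pump block on its right side (x +15 to +85, y to -181, 80 high)
- lid (a joint): angle of the lid about its hinge: 0 is shut, about 1.4 to 1.6 rad at the start (standing up). It stays where it is left (about 2 to 4 N at its edge moves it). The lid is a plate 180 by 310 by 8 mm, lying on the rim when shut (top face at z 88 mm).
- lid_hinge (a point): middle of the lid's hinge line, at the underside of the lid; the hinge axis is the keeper's y
- lid_tab (a point): top (outer) face of the black pull tab at the middle of the lid's free edge; tab 60 mm wide, 8 mm thick, sticking out 28 mm; the point lies 193 mm from the hinge line. With the lid up the outer face looks away from the robot.
- left_button (a joint): angle of the left (+y) steel turnbutton about its vertical pivot: 0 (up to 0.3 at the start) lies along the ledge, pointing outwards to +y; 1.57 (stop) points away from the robot, across the edge of the shut lid. Seen from above it turns clockwise. About 2 N at its tip turns it.
- left_button_tip (a point): near the outer end of the left turnbutton's thumb fin, 52 mm from the pivot axis. The fin is 10 mm thick, runs from the pivot to 52 mm out, and stands from 96 to 118 mm above the table (this point at 110 mm); under it is an 18 mm wide, 6 mm thick plate, 57 mm out from the pivot and 15 mm the other way
- left_button_pivot (a point): pivot of the left turnbutton, at the underside of its plate, 90 mm above the table
- right_button (a joint): angle of the right (-y) turnbutton: mirror image of the left one; 0 points outwards to -y, 1.57 (stop) points away from the robot across the lid's edge; it turns anticlockwise seen from above
- right_button_tip (a point): near the outer end of the right turnbutton's thumb fin, as for the left one
- right_button_pivot (a point): pivot of the right turnbutton, as for the left one
- pump (a joint): angle of the sprung pump lever on the keeper's right side: 0 at rest (leaning 0.35 rad away from the robot), grows as the lever is pulled towards the robot, stop at 1.15 rad. The spring pulls it back to 0; about 8 N at the grip holds it at the end.
- pump_grip (a point): middle of the lever's black crosswise grip, a round bar 16 mm thick and 58 mm long along the keeper's y, 120 mm from the lever's pivot, 173 mm above the table at rest
- pump_pivot (a point): pivot of the pump lever: its axis is the keeper's y, 60 mm above the table
- board: dark wooden serving board, 300 by 300 by 8 mm, fixed; origin: centre of its underside
- side_plate: white plate, 170 mm wide, to be left alone; origin: centre of its underside
- bitten_croissant: bitten half of a croissant on the white plate, about 65 mm long, to be left alone; origin near the bite, 19 mm above its underside
- jam_jar: jam jar with a steel cap, 68 mm wide, 100 mm high, to be left alone; origin: centre of its underside
- tumbler: drinking glass, 68 mm wide, 95 mm high, to be left alone; origin: centre of its underside
- croissant1: a whole croissant (there are 2 to 4, all alike), at first on the board: 106 mm long along its x, 41 mm wide in the middle along its y, slightly curved with its tips towards -y, 38 mm high, about 60 g. Origin: in its middle, 19 mm above its underside
- croissant2: a whole croissant (there are 2 to 4, all alike), at first on the board: 106 mm long along its x, 41 mm wide in the middle along its y, slightly curved with its tips towards -y, 38 mm high, about 60 g. Origin: in its middle, 19 mm above its underside
- croissant3: a whole croissant (there are 2 to 4, all alike), at first on the board: 106 mm long along its x, 41 mm wide in the middle along its y, slightly curved with its tips towards -y, 38 mm high, about 60 g. Origin: in its middle, 19 mm above its underside
- croissant4: a whole croissant (there are 2 to 4, all alike), at first on the board: 106 mm long along its x, 41 mm wide in the middle along its y, slightly curved with its tips towards -y, 38 mm high, about 60 g. Origin: in its middle, 19 mm above its underside

How it is judged:
By the outcome, as a careful person would: the job done as asked, in the order asked, and still so for the second after the job is handed in, with the robot touching nothing.
Of croissant1, croissant2, croissant3, croissant4 only 2 to 4 are there at a start; the rules pass over those that are not, and their reading is None.
At some moment in a run one of croissant1, croissant2, croissant3, croissant4 may be knocked a few centimetres aside while the robot is not near it.
It also fails if it takes over 210 s, if anything falls off the work surface, if the arm or the gripper's body presses on something with over 40 N, if the wrist force passes 120 N, or if a joint passes its speed limit or range.

## Working session

There is one attempt and no reset: what is moved stays moved. The work goes in short steps, Python scripts to look and compute and a tool call to move; the robot and the scene stay as the last step left them, time stands still between calls to the robot, and variables do not carry over. Pictures are saved under pics/ and viewed, at most 14 in all, crops included, and the job is handed in when it is done.

Besides the shell and the picture viewer there is one more tool, called after "Emit:" as name(argument=value, ...) on one line, values as JSON. arm_command: Moves the arm, as the interface text tells. Its arguments: {"type":"object","properties":{"deltas":{"type":"array"}},"required":["deltas"]}

```bash
mkdir -p pics; ls; cat > h.py <<'E'
import numpy as np, cv2
from scipy.spatial.transform import Rotation as R
from station import manip, optics, workorder
def grab(name, save=None):
    o=manip.get_obs(); f=optics.grab_frame(name)
    if name=="wrist":
        T=np.eye(4);T[:3,:3]=R.from_quat(o["ee_rot"]).as_matrix();T[:3,3]=o["ee_pos"]
        W=np.linalg.inv(T@np.array(f["hand_eye"]))
        f["rvec"]=R.from_matrix(W[:3,:3]).as_rotvec();f["tvec"]=W[:3,3]
    if save: cv2.imwrite("pics/"+save+".png",f["frame"][:,:,::-1])
    c={k:np.array(f[k]).tolist() for k in("fx","fy","cx","cy","k1","rvec","tvec")}
    import json; json.dump(c,open("pics/%s.json"%(save or name),"w"))
    return f["frame"],c
def load(n):
    import json; return json.load(open("pics/%s.json"%n))
def ray(c,u,v):
    K=np.array([[c["fx"],0,c["cx"]],[0,c["fy"],c["cy"]],[0,0,1]])
    x=cv2.undistortPoints(np.array([[[u,v]]],float),K,np.array([c["k1"],0,0,0.]))[0,0]
    Rm=R.from_rotvec(c["rvec"]).as_matrix(); t=np.array(c["tvec"])
    return -Rm.T@t, Rm.T@np.array([x[0],x[1],1])
def onz(c,u,v,z):
    o,d=ray(c,u,v); return o+d*(z-o[2])/d[2]
def proj(c,P):
    K=np.array([[c["fx"],0,c["cx"]],[0,c["fy"],c["cy"]],[0,0,1]])
    return cv2.projectPoints(np.array(P,float).reshape(-1,1,3),np.array(c["rvec"]),np.array(c["tvec"]),K,np.array([c["k1"],0,0,0.]))[0][:,0]
E
python3 - <<'E'
from h import *
for n in("scene","side","wrist"):
    f,c=grab(n,n+"0"); o,d=ray(c,256,192); print(n,c["fx"],c["k1"],o.round(3),d.round(3))
    cv2.imwrite("pics/%s0b.png"%n,cv2.resize(f[:,:,::-1],(800,600),interpolation=cv2.INTER_CUBIC))
o=manip.get_obs();print(o)
E
```

```text
pics
scene 445.68716871851495 -0.17041020806742593 [1.271 0.252 1.042] [-0.571 -0.195 -0.798]
side 363.81311220302325 0.02531299561146804 [0.443 0.808 0.616] [ 0.192 -0.824 -0.532]
wrist 269.38486492150236 -0.028322002891604844 [0.144 0.611 0.373] [ 0.26  -0.083 -0.962]
{'time': 0.15, 'qpos': array([ 1.20897952e+00,  4.23696127e-01,  1.63049048e+00, -2.38182004e-05,
        1.08860751e+00, -1.89737380e-02]), 'dq': array([-0.00033247, -0.00232408, -0.00263571,  0.00120669, -0.00155183,
       -0.00013744]), 'joint_torque': array([ 3.78520724e-05, -5.57769728e+01, -2.82018149e+01,  2.11805298e-05,
        4.71370295e-03,  1.44965367e-05]), 'ee_pos': array([0.20992205, 0.58824758, 0.23071443]), 'ee_rot': array([ 1.70577743e-01,  9.85344038e-01, -5.91874322e-04, -1.03329754e-04]), 'ft_force': array([ 1.58882865e-04, -4.07486140e-01,  6.01055529e-01]), 'wrist_torque': array([-0.01376873,  0.02954569, -0.00357511]), 'grip_force': 0.0, 'grip_width': 0.08523567960331577}
```

View pics/scene0b.png

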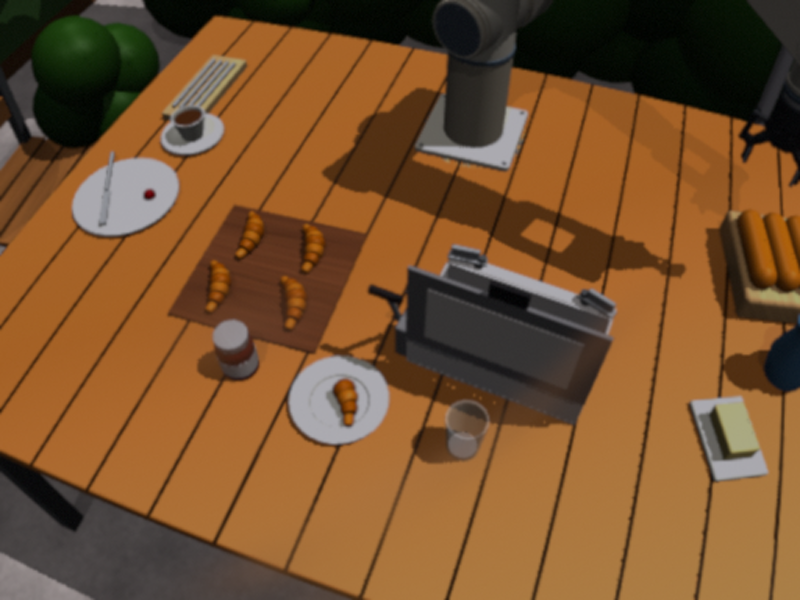

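View pics/side0b.png

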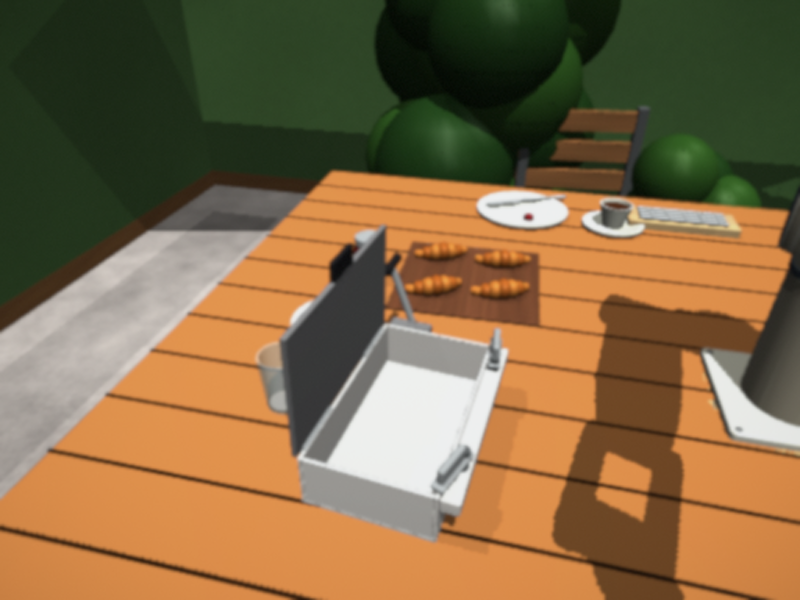

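Scene: four croissants on the board (800-px picture: (250,235), (312,247), (217,285), (293,300)). The keeper is at about (510,310) with its lid up. The plate, jar and glass are at (340,400), (236,350) and (465,430). Next I'll enlarge for pixel reading.

```bash
python3 - <<'E'
import cv2
f=cv2.imread("pics/scene0.png"); c=f[125:275,105:405]
cv2.imwrite("pics/sc.png",cv2.resize(c,None,fx=2.6667,fy=2.6667,interpolation=cv2.INTER_CUBIC))
f=cv2.imread("pics/side0.png"); c=f[140:350,170:360]
cv2.imwrite("pics/sd.png",cv2.resize(c,None,fx=2.8,fy=2.8,interpolation=cv2.INTER_CUBIC))
E
```

```text
(no output)
```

View pics/sc.png

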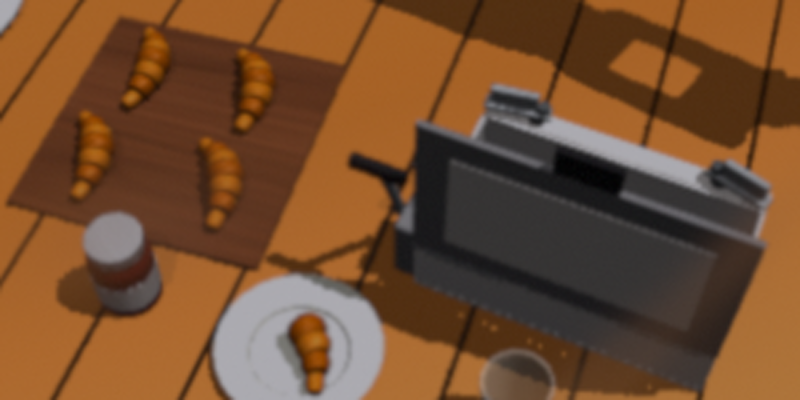

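View pics/sd.png

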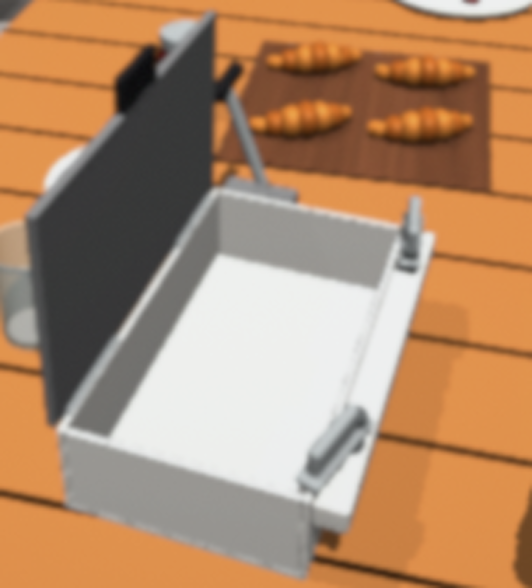

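The crops give the pixels I need: the keeper's floor and rim corners in the side view, and the croissant tips in both views.

```bash
cat > fit.py <<'E'
from h import *
from scipy.optimize import least_squares
cs,cd=load("scene0"),load("side0")
S=lambda u,v:(u/2.6667+105-.3,v/2.6667+125-.3)
D=lambda u,v:(u/2.8+170-.3,v/2.8+140-.3)
def kw(p,P):
    c,s=np.cos(p[2]),np.sin(p[2]);P=np.atleast_2d(P).astype(float)
    return np.c_[p[0]+c*P[:,0]-s*P[:,1],p[1]+s*P[:,0]+c*P[:,1],P[:,2]]
if __name__=="__main__":
    obs=[((-.09,.155,0),D(305,577)),((.09,.155,0),D(68,500)),((.09,.155,.08),D(60,430)),((-.116,-.155,.08),D(435,237)),
     ((.085,-.15,.005),D(218,255)),((-.085,-.15,.005),D(380,290)),((.085,.15,.005),D(108,437)),((-.116,.155,.08),D(350,517))]
    P=[o[0] for o in obs];U=np.array([o[1] for o in obs])
    r=least_squares(lambda p:(proj(cd,kw(p,P))-U).ravel(),[.6,.25,0],loss="soft_l1",f_scale=1.5)
    print("keeper",r.x.round(4));print((proj(cd,kw(r.x,P))-U).round(1).tolist())
    print("scene rear-left bottom",((proj(cs,kw(r.x,[[.09,.155,0],[.09,-.155,0]]))-[105,125])*2.6667).round(0))
    k=r.x; np.save("k.npy",k)
    # lid angle: free edge corners, lid plate underside hinge at (.09,z.08)
    def lidp(a,d,y,h): # d from hinge, h above underside
        return (.09-d*np.cos(a)+h*np.sin(a),y,.08+d*np.sin(a)+h*np.cos(a))
    def res(a): return np.r_[(proj(cs,kw(k,[lidp(a[0],.18,-.155,.008),lidp(a[0],.18,.155,.008)]))-[S(418,125),S(762,243)]).ravel()]
    r=least_squares(res,[1.5]);print("lid",r.x,r.fun.round(1))
    for nm,pix in(("Lbtn tip",S(765,195)),("Lbtn",S(712,172)),("Rtip",S(490,95)),("Rroot",S(545,107))):
        w=onz(cs,*pix,.118);c,s=np.cos(k[2]),np.sin(k[2]);q=w[:2]-k[:2];print(nm,w.round(3),np.round([c*q[0]+s*q[1],-s*q[0]+c*q[1]],3))
    for nm,pix in(("grip R",S(352,160)),("grip L",S(405,178))):
        w=onz(cs,*pix,.173);c,s=np.cos(k[2]),np.sin(k[2]);q=w[:2]-k[:2];print(nm,w.round(3),np.round([c*q[0]+s*q[1],-s*q[0]+c*q[1]],3))
    for nm,u in dict(tl=S(120,18),tr=S(345,67),bl=S(8,205),br=S(258,268)).items(): print("board",nm,onz(cs,*u,.008).round(3))
    tips=dict(A=(S(150,32),S(130,102),D(475,70),D(378,70)),B=(S(242,55),S(242,126),D(472,122),D(368,127)),
      C=(S(85,115),S(78,193),D(360,53),D(268,60)),D=(S(207,142),S(214,222),D(350,110),D(250,122)))
    for n,t in tips.items():
        for c,a,b in((cs,t[0],t[1]),(cd,t[2],t[3])):
            a,b=onz(c,*a,.023),onz(c,*b,.023);print(n,a[:2].round(3),b[:2].round(3),"mid",((a+b)/2)[:2].round(3),"len",round(np.linalg.norm(a-b),3),"ang",round(np.degrees(np.arctan2(*(b-a)[1::-1])),0))
    for n,u in dict(A=S(152,68),B=S(256,90),C=S(95,150),D=S(223,180)).items(): print(n,"body",onz(cs,*u,.03)[:2].round(3))
    for n,u in dict(jar=S(115,238),).items(): print(n,onz(cs,*u,.1).round(3))
    print("plate",onz(cs,*S(298,345),.015).round(3),"glass",onz(cs,*S(517,380),.095).round(3))
E
python3 fit.py
```

```text
keeper [ 0.5698  0.213  -0.099 ]
[[0.4, 0.0], [-0.2, 1.4], [-0.7, -1.4], [0.3, -2.5], [0.3, -0.6], [4.4, 0.7], [-11.4, 21.0], [0.4, -2.7]]
scene rear-left bottom [[700. 389.]
 [413. 278.]]
lid [1.55454832] [-1.8 -1.5  1.3  0.8]
Lbtn tip [0.513 0.368 0.118] [-0.072  0.148]
Lbtn [0.502 0.312 0.118] [-0.077  0.092]
Rtip [0.477 0.076 0.118] [-0.079 -0.145]
Rroot [0.475 0.134 0.118] [-0.087 -0.088]
grip R [ 0.643 -0.012  0.173] [ 0.095 -0.217]
grip L [0.647 0.041 0.173] [ 0.094 -0.163]
board tl [ 0.407 -0.412  0.008]
board tr [ 0.396 -0.119  0.008]
board bl [ 0.704 -0.4    0.008]
board br [ 0.688 -0.105  0.008]
A [ 0.429 -0.356] [ 0.537 -0.328] mid [ 0.483 -0.342] len 0.112 ang 15.0
A [ 0.416 -0.355] [ 0.533 -0.325] mid [ 0.474 -0.34 ] len 0.121 ang 14.0
B [ 0.429 -0.235] [ 0.529 -0.191] mid [ 0.479 -0.213] len 0.109 ang 24.0
B [ 0.414 -0.225] [ 0.527 -0.185] mid [ 0.471 -0.205] len 0.121 ang 19.0
C [ 0.571 -0.369] [ 0.672 -0.324] mid [ 0.622 -0.347] len 0.111 ang 24.0
C [ 0.561 -0.366] [ 0.671 -0.318] mid [ 0.616 -0.342] len 0.12 ang 24.0
D [ 0.562 -0.219] [ 0.659 -0.167] mid [ 0.611 -0.193] len 0.11 ang 28.0
D [ 0.553 -0.218] [ 0.659 -0.163] mid [ 0.606 -0.191] len 0.12 ang 27.0
A body [ 0.487 -0.324]
B body [ 0.48  -0.194]
C body [ 0.618 -0.33 ]
D body [ 0.61  -0.178]
jar [ 0.754 -0.219  0.1  ]
plate [ 0.763 -0.03   0.015] glass [0.772 0.189 0.095]
```

The keeper is at about (0.570, 0.213) with yaw -0.1. The buttons land about 20 mm off their nominal place, so I'll fly over the keeper and check with the wrist camera on the way to the board.

Emit:
arm_command(deltas=[[0,0,-4.3,0,0,-6.5,1],[0,0,-4.3,0,0,-6.5,1],[0,0,-4.3,0,0,-6.6,1],[-2,-4.2,0,0,0,0,1],[-2,-4.2,0,0,0,0,1],[-2,-4.2,0,0,0,0,1],[-2,-4.2,0,0,0,0,1],[-2,-4.2,0,0,0,0,1]])

```text
time: 0.95
ee_pos: [0.3101, 0.3767, 0.3602]
ee_rot: [0.0, 1.0, -0.0, 0.0]
ft_force: [1.1, 0.1, -0.2]
grip_width: 0.0856
grip_force: 0.0
```

Emit:
arm_command(deltas=[[-2,-4.2,0,0,0,0,1],[-2,-4.2,0,0,0,0,1],[-2,-4.2,0,0,0,0,1],[-2,-4.2,0,0,0,0,1],[-1,0,0,0,0,0,1],[0,0,0,0,0,0,1],[0,0,0,0,0,0,1],[0,0,0,0,0,0,1]])

```text
time: 1.75
ee_pos: [0.3991, 0.2115, 0.3601]
ee_rot: [-0.001, 1.0, 0.0, -0.0]
ft_force: [0.5, 0.1, -0.6]
grip_width: 0.0856
grip_force: 0.0
```

```bash
python3 - <<'E'
from h import *
f,c=grab("wrist","w1"); o=manip.get_obs();print(o["ee_pos"],R.from_quat(o["ee_rot"]).as_matrix().round(3),o["qpos"].round(2))
cv2.imwrite("pics/w1b.png",cv2.resize(f[:,:,::-1],(800,600),interpolation=cv2.INTER_CUBIC))
E
```

```text
[0.39905489 0.21154852 0.36013327] [[-1.    -0.001 -0.001]
 [-0.001  1.    -0.   ]
 [ 0.001 -0.    -1.   ]] [ 0.46  0.02  1.85  0.    1.28 -1.11]
```

View pics/w1b.png

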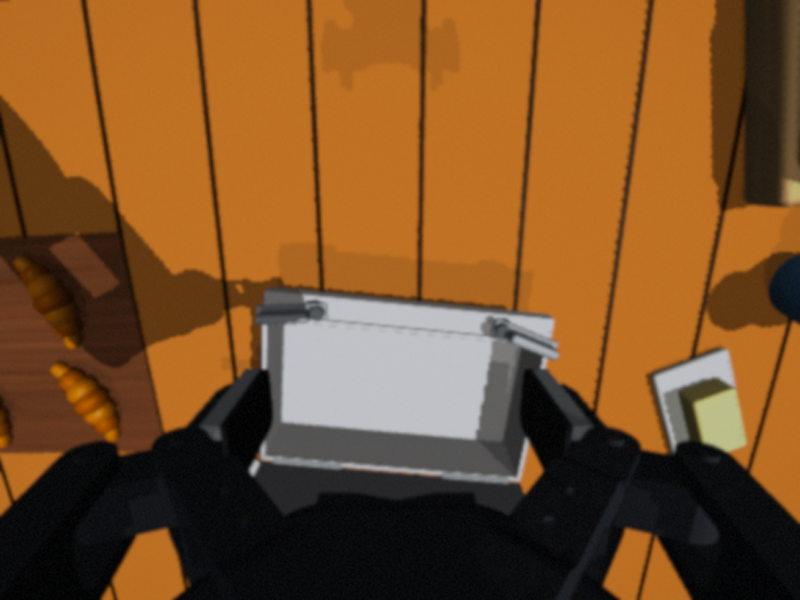

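The wrist view shows the open keeper. Its ledge corners are at (265,290) and (555,318), and the button pivots at (316,311) and (494,326). The left button is turned slightly inwards. I'll check the pose against these.

```bash
python3 - <<'E'
from fit import *
w=load("w1");W=lambda u,v:(u*.64-.2,v*.64-.2)
obs=[((-.116,-.155,.08),W(265,290)),((-.116,.155,.08),W(555,318)),((-.085,-.15,.005),W(283,398)),((.085,.15,.005),W(475,438)),((.085,-.15,.005),W(281,422)),((-.103,-.1,.118),W(316,308)),((-.103,.1,.118),W(494,323))]
P=[o[0] for o in obs];U=np.array([o[1] for o in obs])
use=[0,1,4,5,6]
r=least_squares(lambda p:(proj(w,kw(p,P))-U)[use].ravel(),[.57,.213,-.1])
print("keeper",r.x.round(4));print((proj(w,kw(r.x,P))-U).round(1).tolist())
k=r.x
so=[((-.09,.155,0),D(305,577)),((.09,.155,0),D(68,500)),((.09,.155,.08),D(60,430)),((-.116,-.155,.08),D(435,237)),((.085,-.15,.005),D(218,255))]
SP=[o[0] for o in so];SU=np.array([o[1] for o in so])
print("side resid",(proj(cd,kw(k,SP))-SU).round(1).tolist())
r=least_squares(lambda p:np.r_[(proj(w,kw(p,P))-U)[use].ravel(),(proj(cd,kw(p,SP))-SU).ravel(),(proj(cs,kw(p,[[.09,.155,0],[.09,-.155,0]]))-[S(700,389),S(412,285)]).ravel()],[.57,.213,-.1],loss="soft_l1")
print("joint",r.x.round(4),r.fun.round(1)); k=r.x; np.save("k.npy",k)
for nm,u in dict(R=W(258,312),L=W(556,350)).items():
    p=onz(w,*u,.118)-[k[0],k[1],0];c,s=np.cos(k[2]),np.sin(k[2]);print(nm,c*p[0]+s*p[1],-s*p[0]+c*p[1])
for nm,a,b in(("B",W(18,260),W(78,345)),("D",W(53,367),W(115,440))):
    a,b=onz(w,*a,.023),onz(w,*b,.023);print(nm,a.round(3),b.round(3),((a+b)/2).round(3))
E
```

```text
keeper [ 0.5633  0.2141 -0.0888]
[[-3.3, -2.4], [-0.3, -3.9], [-0.1, -65.1], [17.4, -1.5], [0.0, -2.5], [-7.2, 3.7], [10.6, 5.4]]
side resid [[4.6, 1.1], [3.1, 3.0], [2.7, 0.2], [2.4, -2.2], [1.8, 0.0]]
joint [ 0.5688  0.2144 -0.0991] [-2.  -0.   0.   0.3 -0.  -0.9 -6.   6.6 11.2  9.5  0.8  0.8 -0.   2.
 -0.5 -0.7  0.7 -2.1  0.5 -0.3  1.  -0.   1.2 -2.3]
R -0.1045949530972557 -0.14688742917806025
L -0.09469186088037758 0.1463361028895078
B [ 0.416 -0.236  0.023] [ 0.524 -0.184  0.023] [ 0.47  -0.21   0.023]
D [ 0.554 -0.224  0.023] [ 0.659 -0.163  0.023] [ 0.606 -0.193  0.023]
```

Emit:
arm_command(deltas=[[-0.9,-4.9,0,0,0,0,1],[-0.9,-4.9,0,0,0,0,1],[-0.9,-4.9,0,0,0,0,1],[-0.9,-4.9,0,0,0,0,1],[-0.9,-4.9,0,0,0,0,1],[-0.9,-4.9,0,0,0,0,1],[-0.9,-4.9,0,0,0,0,1],[-1.2,-4.8,0,0,0,0,1]])

```text
time: 2.6
ee_pos: [0.4747, -0.1815, 0.3605]
ee_rot: [-0.0, 1.0, 0.0, 0.0]
ft_force: [0.6, -0.1, 0.3]
grip_width: 0.0851
grip_force: 0.0
```

Emit:
arm_command(deltas=[[0,-1.9,4,0,0,0,1],[0,0,4.7,0,0,-7.6,1],[0,0,4.7,0,0,-7.7,1],[0,0,4.6,0,0,-7.7,1],[0,0,3,0,0,0,1],[0,0,0,0,0,0,1],[0,0,0,0,0,0,1]])

```text
time: 3.3
ee_pos: [0.475, -0.1989, 0.1507]
ee_rot: [-0.2, 0.98, 0.0, -0.0]
ft_force: [0.2, -0.6, -0.6]
grip_width: 0.0854
grip_force: 0.0
```

```bash
cat > seg.py <<'E'
from h import *
def blobs(n,f,c,lo=None):
    hsv=cv2.cvtColor(f,cv2.COLOR_RGB2HSV)
    poly=np.array([[.40,-.42],[.39,-.11],[.69,-.10],[.71,-.41]])
    q=proj(c,np.c_[poly,np.full(4,.008)]).astype(int)
    m=np.zeros(f.shape[:2],np.uint8);cv2.fillPoly(m,[q],255)
    m=cv2.dilate(m,np.ones((5,5)))&((hsv[...,2]>95)&(hsv[...,1]>120)).astype(np.uint8)*255
    k,l,s,ct=cv2.connectedComponentsWithStats(m)
    return [(np.round(onz(c,*ct[i],.027)[:2],3).tolist(),int(s[i,4])) for i in range(1,k) if s[i,4]>60]
if __name__=="__main__":
    o=manip.get_obs();M=R.from_quat(o["ee_rot"]).as_matrix();print("tcp",o["ee_pos"].round(4),"yang",np.degrees(np.arctan2(M[1,1],M[0,1])).round(1))
    for n in("scene","side"): 
        f=cv2.imread("pics/%s0.png"%n)[:,:,::-1]; print(n,"start",blobs(n,np.ascontiguousarray(f),load(n+"0")))
        f,c=grab(n,n+"L"); print(n,"now",blobs(n,f,c))
E
python3 seg.py
```

```text
tcp [ 0.475  -0.1989  0.1507] yang 113.0
scene start [([0.574, -0.247], 4365), ([0.513, -0.263], 142)]
scene now [([0.445, -0.336], 70), ([0.602, -0.209], 4189), ([0.469, -0.201], 268), ([0.599, -0.26], 142)]
side start [([0.528, -0.216], 4276), ([0.674, -0.11], 192)]
side now [([0.531, -0.207], 3907), ([0.674, -0.11], 191)]
```

```bash
python3 - <<'E'
from h import *
for n,c,b in(("scene",[(162,150),(201,158)],[(180,170),(165,195)]),("side",[(325,166),(325,185)],[(320,200),(297,172)])):
    h=cv2.cvtColor(cv2.imread("pics/%s0.png"%n),cv2.COLOR_BGR2HSV)
    for u,v in c+b: print(n,h[v-3:v+4,u-3:u+4].reshape(-1,3).mean(0).round())
E
sed -i 's/(hsv\[...,2\]>95)&(hsv\[...,1\]>120)/(hsv[...,2]>TH)\&(hsv[...,1]>190)/; s/^def blobs/TH=110\ndef blobs/' seg.py; python3 seg.py
```

```text
scene [ 15. 233. 139.]
scene [ 15. 232. 145.]
scene [ 10. 173.  97.]
scene [ 10. 164.  95.]
side [ 13. 195. 158.]
side [ 13. 196. 165.]
side [ 10. 153. 121.]
side [ 11. 153. 126.]
tcp [ 0.4761 -0.1997  0.1522] yang 113.0
scene start [([0.552, -0.385], 763), ([0.407, -0.286], 125), ([0.403, -0.169], 125), ([0.461, -0.203], 186), ([0.496, -0.099], 244), ([0.608, -0.337], 203), ([0.595, -0.185], 222)]
scene now [([0.407, -0.27], 85), ([0.403, -0.169], 121), ([0.462, -0.203], 191), ([0.488, -0.099], 224), ([0.612, -0.334], 188), ([0.683, -0.396], 237), ([0.596, -0.184], 230)]
side start [([0.612, -0.333], 127), ([0.475, -0.329], 134), ([0.599, -0.182], 167), ([0.465, -0.2], 163)]
side now [([0.598, -0.341], 81), ([0.453, -0.339], 80), ([0.599, -0.182], 165), ([0.466, -0.202], 176)]
```

Emit:
arm_command(deltas=[[0.7,0.2,4.5,0,0,0,1],[0,0,4,0,0,0,1],[0,0,3,0,0,0,1],[0,0,1.8,0,0,0,1],[0,0,1,0,0,0,1],[0,0,0,0,0,0,1],[0,0,0,0,0,0,0],[0,0,0,0,0,0,0]])

```text
time: 4.3
ee_pos: [0.4683, -0.2009, 0.0086]
ee_rot: [-0.199, 0.98, -0.001, 0.001]
ft_force: [-0.4, -0.2, -0.6]
grip_width: 0.0591
grip_force: 0.0
```

Emit:
arm_command(deltas=[[0,0,0,0,0,0,0],[0,0,0,0,0,0,0],[0,0,0,0,0,0,0],[0,0,0,0,0,0,0],[0,0,0,0,0,0,0],[0,0,0,0,0,0,0]])

```text
time: 4.9
ee_pos: [0.468, -0.2008, 0.0085]
ee_rot: [-0.199, 0.98, -0.001, 0.001]
ft_force: [-0.5, 0.6, 7.5]
grip_width: 0.0396
grip_force: 61.0
```

Emit:
arm_command(deltas=[[0,0,-4,0,0,0,0],[0,0,-4.8,0,0,7.7,0],[0,0,-4.8,0,0,7.7,0],[0,0,-4.7,0,0,7.6,0],[-0.9,4.5,0,0,0,0,0],[-1,4.8,0,0,0,0,0],[-1,4.8,0,0,0,0,0],[-1,4.8,0,0,0,0,0]])

```text
time: 5.7
ee_pos: [0.5065, -0.0098, 0.1912]
ee_rot: [0.001, 1.0, -0.0, 0.001]
ft_force: [1.6, 0.1, -1.0]
grip_width: 0.0391
grip_force: 60.8
```

Emit:
arm_command(deltas=[[-1,4.8,0,0,0,0,0],[-1,4.8,0,0,0,0,0],[-1,4.8,0,0,0,0,0],[-1,4.8,0,0,0,0,0],[-1,4.8,0,0,0,0,0],[-1,4.8,0,0,0,0,0],[-0.7,4.0,0,0,0,5.7,0],[0,0,0,0,0,0,0]])

```text
time: 6.5
ee_pos: [0.5741, 0.3214, 0.1908]
ee_rot: [0.049, 0.999, 0.001, 0.001]
ft_force: [-1.0, 0.2, -0.8]
grip_width: 0.0393
grip_force: 60.8
```

```bash
python3 seg.py | grep -v start; python3 -c "
from station import manip
o=manip.get_obs();print(o['grip_width'],o['grip_force'],o['qpos'])"
```

```text
tcp [0.5741 0.3214 0.1908] yang 84.4
scene now [([0.548, -0.384], 753), ([0.608, -0.337], 224), ([0.596, -0.184], 236)]
side now [([0.61, -0.333], 125), ([0.475, -0.328], 129), ([0.593, -0.184], 139)]
0.03910614612915575 60.77022314071655 [ 4.87323504e-01  5.11965574e-01  1.58912717e+00 -2.63914889e-04
  1.04110344e+00 -9.85813751e-01]
```

Emit:
arm_command(deltas=[[0,-0.5,4,0,0,0,0],[0,0,4.5,0,0,0,0],[0,0,4,0,0,0,0],[0,0,3,0,0,0,0],[0,0,1.8,0,0,0,0],[0,0,0.9,0,0,0,0],[0,0,0,0,0,0,0]])

```text
time: 7.3
ee_pos: [0.5711, 0.3065, 0.007]
ee_rot: [0.05, 0.999, -0.003, -0.003]
ft_force: [-2.5, -14.7, -0.1]
grip_width: 0.0394
grip_force: 67.4
```

Emit:
arm_command(deltas=[[0,0,0,0,0,0,0.6],[0,0,0,0,0,0,0.62],[0,0,0,0,0,0,0.62],[0,0,0,0,0,0,0.62],[0,0,-3,0,0,0,0.62],[0,0,-5,0,0,0,0.62],[0,0,-5,0,0,0,0.62],[0,0,-5,0,0,0,1]])

```text
time: 8.1
ee_pos: [0.5733, 0.3103, 0.1913]
ee_rot: [0.05, 0.999, 0.0, 0.0]
ft_force: [1.4, 0.6, -0.9]
grip_width: 0.066
grip_force: 0.0
```

```bash
python3 seg.py | grep -v start; python3 - <<'E'
from h import *
f,c=grab("side","s2"); cv2.imwrite("pics/s2c.png",cv2.resize(f[140:350,170:360,::-1],None,fx=2.8,fy=2.8,interpolation=cv2.INTER_CUBIC))
E
```

```text
tcp [0.5733 0.3103 0.1913] yang 84.2
scene now [([0.55, -0.384], 757), ([0.608, -0.337], 227), ([0.596, -0.184], 234)]
side now [([0.612, -0.333], 127), ([0.475, -0.329], 134), ([0.6, -0.181], 162)]
```

View pics/s2c.png

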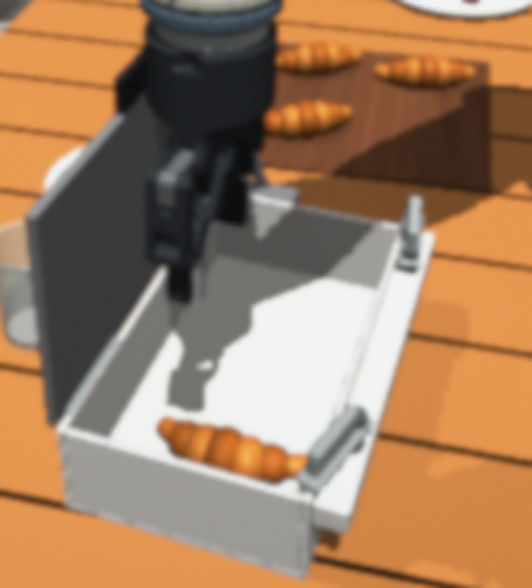

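Croissant 1 lies in the keeper. The gripper brushed the side wall at about 15 N, so I'll keep later slots within ±90 mm. Next is croissant D.

Emit:
arm_command(deltas=[[0,-4,0,0,0,-5.7,1],[-0.2,-4.5,0,0,0,0,1],[-0.3,-4.8,0,0,0,0,1],[-0.3,-4.8,0,0,0,0,1],[-0.3,-4.8,0,0,0,0,1],[-0.3,-4.8,0,0,0,0,1],[-0.3,-4.8,0,0,0,0,1],[-0.3,-4.8,0,0,0,0,1]])

```text
time: 9.05
ee_pos: [0.5877, -0.0637, 0.1876]
ee_rot: [0.0, 1.0, 0.0, -0.001]
ft_force: [0.3, -0.4, -0.4]
grip_width: 0.0851
grip_force: 0.0
```

Emit:
arm_command(deltas=[[-0.3,-4.8,0,0,0,0,1],[-0.3,-4.8,0,0,0,0,1],[-0.3,-2.5,0,0,0,-7,1],[0,0,2,0,0,-7,1],[0,0,3,0,0,-7,1],[0,0,3,0,0,-7,1],[0,0,0,0,0,0,1],[0,0,0,0,0,0,1]])

```text
time: 9.85
ee_pos: [0.5969, -0.1825, 0.1078]
ee_rot: [-0.24, 0.971, 0.001, -0.001]
ft_force: [-0.4, 0.3, 0.3]
grip_width: 0.0856
grip_force: 0.0
```

```bash
python3 seg.py | grep -v start
```

```text
tcp [ 0.5969 -0.1825  0.1078] yang 117.8
scene now [([0.403, -0.16], 100), ([0.489, -0.099], 224), ([0.6, -0.181], 193), ([0.721, -0.389], 65)]
side now [([0.503, -0.324], 65), ([0.6, -0.182], 163)]
```

Emit:
arm_command(deltas=[[-0.3,0,3.5,0,0,0,1],[0,0,3,0,0,0,1],[0,0,2,0,0,0,1],[0,0,1.2,0,0,0,1],[0,0,0,0,0,0,0.7],[0,0,0,0,0,0,0],[0,0,0,0,0,0,0],[0,0,0,0,0,0,0]])

```text
time: 10.75
ee_pos: [0.6018, -0.1813, 0.0131]
ee_rot: [-0.242, 0.97, -0.001, 0.001]
ft_force: [0.7, 0.3, 6.5]
grip_width: 0.0395
grip_force: 61.5
```

Emit:
arm_command(deltas=[[0,0,0,0,0,0,0],[0,0,0,0,0,0,0],[0,0,0,0,0,0,0],[0,0,-4,0,0,0,0],[0,0,-4.8,0,0,7,0],[0,0,-4.8,0,0,7,0],[0,0,-4.6,0,0,7,0],[0,0,0,0,0,7,0]])

```text
time: 11.55
ee_pos: [0.6045, -0.1822, 0.2015]
ee_rot: [0.003, 1.0, -0.002, 0.006]
ft_force: [-0.2, -0.3, -1.0]
grip_width: 0.0391
grip_force: 60.9
```

Emit:
arm_command(deltas=[[2.5,3,0,0,0,0,0],[1.2,4.5,0,0,0,0,0],[0,4.8,0,0,0,0,0],[0,4.8,0,0,0,0,0],[0,4.8,0,0,0,0,0],[0,4.8,0,0,0,0,0],[0,4.8,0,0,0,0,0],[0,4.8,0,0,0,0,0]])

```text
time: 12.35
ee_pos: [0.5634, 0.1841, 0.1941]
ee_rot: [0.0, 1.0, 0.0, 0.001]
ft_force: [0.4, -0.4, -0.3]
grip_width: 0.0392
grip_force: 60.8
```

Emit:
arm_command(deltas=[[0,4,0,0,0,5.7,0],[0,2.4,0,0,0,0,0],[0,0,4,0,0,0,0],[0,0,4,0,0,0,0],[0,0,3,0,0,0,0],[0,0,0,0,0,0,0],[0,0,0,0,0,0,0]])

```text
time: 13.05
ee_pos: [0.5663, 0.246, 0.0838]
ee_rot: [0.05, 0.999, -0.0, -0.0]
ft_force: [0.8, 0.4, -0.3]
grip_width: 0.0389
grip_force: 60.8
```

Good (0.566, 0.246). Lower 7.2 cm to 0.012 and release.

Emit:
arm_command(deltas=[[0,0,3,0,0,0,0],[0,0,2.5,0,0,0,0],[0,0,1.2,0,0,0,0],[0,0,0.5,0,0,0,0],[0,0,0,0,0,0,0],[0,0,0,0,0,0,0.5],[0,0,0,0,0,0,0.56],[0,0,0,0,0,0,0.58]])

```text
time: 13.85
ee_pos: [0.5667, 0.2462, 0.0123]
ee_rot: [0.05, 0.999, 0.0, 0.001]
ft_force: [0.6, -0.2, 0.1]
grip_width: 0.0496
grip_force: 0.0
```

Emit:
arm_command(deltas=[[0,0,0,0,0,0,0.58],[0,0,-3,0,0,0,0.58],[0,0,-4,0,0,0,0.58],[0,0,-5,0,0,0,0.58],[0,0,-5,0,0,0,1],[1,-4,0,0,0,-5.7,1],[1,-4.7,0,0,0,0,1],[1,-4.7,0,0,0,0,1]])

```text
time: 14.65
ee_pos: [0.5317, 0.1123, 0.1822]
ee_rot: [-0.001, 1.0, 0.0, 0.001]
ft_force: [0.7, -0.5, 0.3]
grip_width: 0.0851
grip_force: 0.0
```

```bash
python3 seg.py | grep -v start
```

```text
tcp [0.5317 0.1123 0.1822] yang 90.1
scene now [([0.594, -0.402], 512), ([0.473, -0.334], 167), ([0.403, -0.158], 99), ([0.459, -0.1], 149), ([0.608, -0.337], 221)]
side now [([0.491, -0.328], 86)]
```

Emit:
arm_command(deltas=[[0.5,-4.4,0,0,0,0,1],[0.6,-4.7,0,0,0,0,1],[0.6,-4.7,0,0,0,0,1],[0.6,-4.7,0,0,0,0,1],[0.6,-4.7,0,0,0,0,1],[0.6,-4.7,0,0,0,0,1],[0.6,-4.7,0,0,0,0,1],[0.6,-4.7,0,0,0,0,1]])

```text
time: 15.55
ee_pos: [0.4848, -0.2614, 0.1816]
ee_rot: [0.0, 1.0, -0.0, 0.0]
ft_force: [0.2, -0.6, -0.9]
grip_width: 0.0855
grip_force: 0.0
```

Emit:
arm_command(deltas=[[0.6,-4.7,0,0,0,0,1],[0.2,-2,0,0,0,-7.5,1],[0,0,4,0,0,-7.5,1],[0,0,4,0,0,0,1],[0,0,0,0,0,0,1],[0,0,0,0,0,0,1]])

```text
time: 16.15
ee_pos: [0.4769, -0.3264, 0.1014]
ee_rot: [-0.13, 0.991, 0.001, -0.001]
ft_force: [-0.0, -0.6, 1.0]
grip_width: 0.0854
grip_force: 0.0
```

```bash
python3 seg.py | grep -v start
```

```text
tcp [ 0.4769 -0.3264  0.1014] yang 105.0
scene now [([0.406, -0.271], 86), ([0.459, -0.123], 347), ([0.496, -0.327], 66), ([0.663, -0.398], 312), ([0.608, -0.337], 213)]
side now [([0.613, -0.334], 125), ([0.475, -0.329], 134)]
```

Emit:
arm_command(deltas=[[0,-0.2,4,0,0,0,1],[0,0,3,0,0,0,1],[0,0,1.4,0,0,0,1],[0,0,0.6,0,0,0,1],[0,0,0,0,0,0,0.7],[0,0,0,0,0,0,0],[0,0,0,0,0,0,0],[0,0,0,0,0,0,0]])

```text
time: 17.05
ee_pos: [0.4784, -0.3294, 0.0129]
ee_rot: [-0.13, 0.992, -0.001, 0.001]
ft_force: [0.4, 0.2, 6.6]
grip_width: 0.0396
grip_force: 60.7
```

Emit:
arm_command(deltas=[[0,0,0,0,0,0,0],[0,0,0,0,0,0,0],[0,0,-4,0,0,0,0],[0,0,-5,0,0,0,0],[0,0,-5,0,0,7.5,0],[0,0,-4.5,0,0,7.5,0],[0,0,0,0,0,0,0],[0,0,0,0,0,0,0]])

```text
time: 17.85
ee_pos: [0.4779, -0.3291, 0.1981]
ee_rot: [-0.0, 1.0, -0.001, 0.001]
ft_force: [0.2, 0.7, -0.7]
grip_width: 0.0392
grip_force: 60.4
```

Emit:
arm_command(deltas=[[-0.6,4.3,0,0,0,0,0],[-0.8,4.8,0,0,0,0,0],[-0.8,4.8,0,0,0,0,0],[-0.8,4.8,0,0,0,0,0],[-0.8,4.8,0,0,0,0,0],[-0.8,4.8,0,0,0,0,0],[-0.8,4.8,0,0,0,0,0],[-0.8,4.8,0,0,0,0,0]])

```text
time: 18.65
ee_pos: [0.5383, 0.0521, 0.1945]
ee_rot: [-0.0, 1.0, -0.0, -0.002]
ft_force: [1.2, -1.0, -0.3]
grip_width: 0.0393
grip_force: 60.4
```

Emit:
arm_command(deltas=[[-0.8,4.8,0,0,0,0,0],[-0.8,4.8,0,0,0,0,0],[-0.4,4,0,0,0,5.7,0],[0,0,4,0,0,0,0],[0,0,4,0,0,0,0],[0,0,3,0,0,0,0],[0,0,0,0,0,0,0],[0,0,0,0,0,0,0]])

```text
time: 19.45
ee_pos: [0.5587, 0.1859, 0.0852]
ee_rot: [0.05, 0.999, -0.001, -0.001]
ft_force: [1.0, 0.7, -0.5]
grip_width: 0.0391
grip_force: 60.3
```

Emit:
arm_command(deltas=[[-0.2,0.1,3,0,0,0,0],[0,0,2.5,0,0,0,0],[0,0,1.2,0,0,0,0],[0,0,0.6,0,0,0,0],[0,0,0,0,0,0,0],[0,0,0,0,0,0,0.5],[0,0,0,0,0,0,0.56],[0,0,0,0,0,0,0.58]])

```text
time: 20.25
ee_pos: [0.5624, 0.1873, 0.0143]
ee_rot: [0.05, 0.999, 0.0, 0.001]
ft_force: [0.7, 1.3, -0.0]
grip_width: 0.0497
grip_force: 0.0
```

Emit:
arm_command(deltas=[[0,0,0,0,0,0,0.58],[0,0,-3,0,0,0,0.58],[0,0,-4,0,0,0,0.58],[0,0,-5,0,0,0,0.58],[0,0,-5.5,0,0,0,1],[0,-4,0,0,0,-5.7,1],[0,-4.7,0,0,0,0,1],[0,-4.7,0,0,0,0,1]])

```text
time: 21.05
ee_pos: [0.5577, 0.0523, 0.1843]
ee_rot: [-0.001, 1.0, 0.0, 0.001]
ft_force: [0.2, 0.7, -0.6]
grip_width: 0.0852
grip_force: 0.0
```

```bash
python3 seg.py | grep -v start
```

```text
tcp [0.5577 0.0523 0.1843] yang 90.1
scene now [([0.605, -0.402], 485), ([0.403, -0.169], 123), ([0.492, -0.099], 225), ([0.608, -0.337], 220)]
side now []
```

Emit:
arm_command(deltas=[[0,-4.4,0,0,0,0,1],[0,-4.8,0,0,0,0,1],[-0.9,-4.7,0,0,0,0,1],[-0.9,-4.7,0,0,0,0,1],[-0.9,-4.7,0,0,0,0,1],[-0.9,-4.7,0,0,0,0,1],[-0.9,-4.7,0,0,0,0,1],[-0.9,-4.7,0,0,0,0,1]])

```text
time: 21.95
ee_pos: [0.6118, -0.3222, 0.1834]
ee_rot: [0.0, 1.0, 0.0, 0.0]
ft_force: [1.3, 1.0, 0.7]
grip_width: 0.0854
grip_force: 0.0
```

Emit:
arm_command(deltas=[[0,-1.2,2,0,0,-8,1],[0,0,3,0,0,-8,1],[0,0,3,0,0,-8,1],[0,0,0,0,0,0,1],[0,0,0,0,0,0,1]])

```text
time: 22.45
ee_pos: [0.6115, -0.3323, 0.1033]
ee_rot: [-0.206, 0.979, 0.0, -0.0]
ft_force: [0.2, -0.3, 0.2]
grip_width: 0.0854
grip_force: 0.0
```

```bash
python3 seg.py | grep -v start
```

```text
tcp [ 0.6115 -0.3323  0.1033] yang 113.8
scene now [([0.403, -0.17], 122), ([0.491, -0.099], 228), ([0.594, -0.406], 122), ([0.611, -0.335], 173), ([0.711, -0.389], 136)]
side now [([0.612, -0.334], 126)]
```

Emit:
arm_command(deltas=[[0,-0.2,4,0,0,0,1],[0,0,3,0,0,0,1],[0,0,1.5,0,0,0,1],[0,0,0.6,0,0,0,1],[0,0,0,0,0,0,0.7],[0,0,0,0,0,0,0],[0,0,0,0,0,0,0],[0,0,0,0,0,0,0]])

```text
time: 23.35
ee_pos: [0.6134, -0.3353, 0.0142]
ee_rot: [-0.208, 0.978, -0.001, 0.001]
ft_force: [0.9, 0.3, 9.0]
grip_width: 0.0396
grip_force: 62.1
```

Emit:
arm_command(deltas=[[0,0,0,0,0,0,0],[0,0,0,0,0,0,0],[0,0,-4,0,0,0,0],[0,0,-5,0,0,0,0],[0,0,-5,0,0,8,0],[0,0,-4.5,0,0,8,0],[0,0,0,0,0,7.8,0],[0,0,0,0,0,0,0]])

```text
time: 24.15
ee_pos: [0.6129, -0.335, 0.1998]
ee_rot: [-0.001, 1.0, -0.001, 0.002]
ft_force: [-0.5, 1.1, -1.4]
grip_width: 0.0389
grip_force: 60.8
```

Emit:
arm_command(deltas=[[1,4,0,0,0,0,0],[1.2,4.7,0,0,0,0,0],[1.2,4.7,0,0,0,0,0],[1.2,4.7,0,0,0,0,0],[1.2,4.7,0,0,0,0,0],[0,4.8,0,0,0,0,0],[0,4.8,0,0,0,0,0],[0,4.8,0,0,0,0,0]])

```text
time: 24.95
ee_pos: [0.5518, 0.039, 0.1961]
ee_rot: [-0.003, 1.0, -0.0, -0.001]
ft_force: [2.4, 0.9, -0.6]
grip_width: 0.0392
grip_force: 60.8
```

Emit:
arm_command(deltas=[[0,4.8,0,0,0,0,0],[0,4.2,0,0,0,5.7,0],[0,0,4,0,0,0,0],[0,0,4,0,0,0,0],[0,0,3,0,0,0,0],[0,0,0,0,0,0,0],[0,0,0,0,0,0,0]])

```text
time: 25.65
ee_pos: [0.5522, 0.127, 0.0866]
ee_rot: [0.047, 0.999, -0.0, -0.001]
ft_force: [0.1, 0.9, -2.0]
grip_width: 0.0393
grip_force: 60.8
```

Emit:
arm_command(deltas=[[-0.2,0.1,3,0,0,0,0],[0,0,2,0,0,0,0],[0,0,1.2,0,0,0,0],[0,0,0.6,0,0,0,0],[0,0,0.5,0,0,0,0],[0,0,0,0,0,0,0]])

```text
time: 26.25
ee_pos: [0.5554, 0.128, 0.0147]
ee_rot: [0.048, 0.999, 0.0, 0.0]
ft_force: [-0.7, -0.8, -0.3]
grip_width: 0.0391
grip_force: 60.8
```

Emit:
arm_command(deltas=[[0,0,0,0,0,0,0.5],[0,0,0,0,0,0,0.55],[0,0,0,0,0,0,0.55],[0,0,0,0,0,0,0.55],[0,0,-3,0,0,0,0.55],[0,0,-4,0,0,0,0.55],[0,0,-5,0,0,0,0.55],[0,0,-5,0,0,0,0.55]])

```text
time: 27.05
ee_pos: [0.5545, 0.1279, 0.1858]
ee_rot: [0.048, 0.999, -0.0, -0.001]
ft_force: [1.3, 0.4, 0.4]
grip_width: 0.047
grip_force: 0.0
```

Emit:
arm_command(deltas=[[3,0,-5,0,0,0,0],[4.5,2,0,0,0,0,0],[4.5,2,0,0,0,0,0],[3,2,0,0,0,0,0],[0,0,0,0,0,0,0],[0,0,0,0,0,0,0],[0,0,0,0,0,0,0],[0,0,0,0,0,0,0]])

```text
time: 27.85
ee_pos: [0.4167, 0.2014, 0.2272]
ee_rot: [0.049, 0.999, 0.0, 0.0]
ft_force: [-0.3, -0.6, -0.5]
grip_width: -0.0001
grip_force: 0.0
```

```bash
python3 - <<'E'
from h import *
o=manip.get_obs();print(o["ee_pos"],o["ee_rot"])
f,c=grab("wrist","w3");g,_=grab("side","s3")
a=cv2.resize(f[:,:,::-1],None,fx=.85,fy=.85);b=cv2.resize(g[140:350,170:360,::-1],None,fx=1.8,fy=1.8,interpolation=cv2.INTER_CUBIC)
m=np.zeros((400,800,3),np.uint8);m[:a.shape[0],:a.shape[1]]=a;m[:b.shape[0],440:440+b.shape[1]]=b
cv2.imwrite("pics/m3.png",m)
E
```

```text
[0.41670589 0.20141016 0.22718607] [4.88994060e-02 9.98803698e-01 1.07031689e-05 1.47642297e-04]
```

View pics/m3.png

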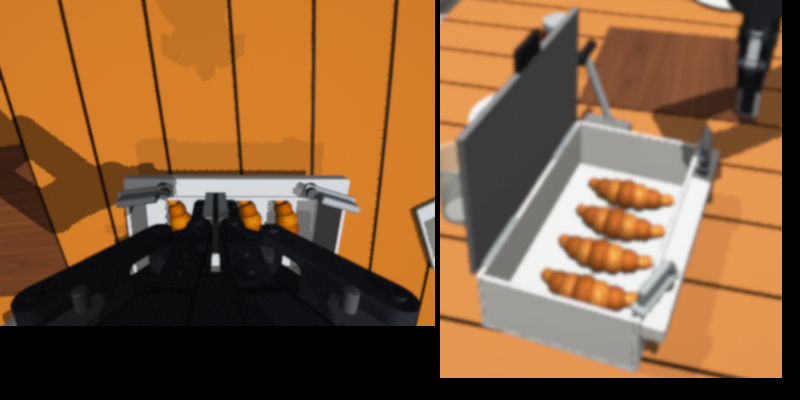

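All four croissants lie side by side in the keeper. Both buttons look turned inwards over the lid's path, so I'll measure their angles.

```bash
python3 - <<'E'
import cv2
f=cv2.imread("pics/w3.png")[195:275,130:430];cv2.imwrite("pics/w3c.png",cv2.resize(f,None,fx=2.6667,fy=2.6667,interpolation=cv2.INTER_CUBIC))
E
```

```text
(no output)
```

View pics/w3c.png

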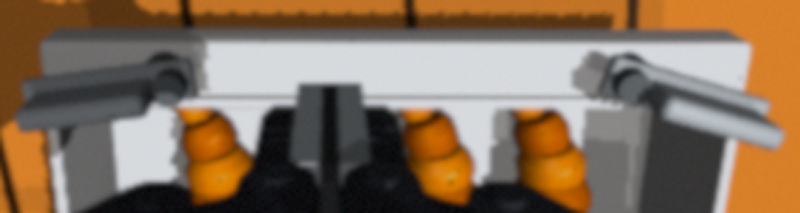

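```bash
python3 - <<'E'
from fit import *
w=load("w3");k=np.load("k.npy");c,s=np.cos(k[2]),np.sin(k[2])
X=lambda u,v:(u/2.6667+130-.3,v/2.6667+195-.3)
def kf(u,z):
    p=onz(w,*u,z)-[k[0],k[1],0];return np.round([c*p[0]+s*p[1],-s*p[0]+c*p[1]],4)
for nm,u,z in(("ledge R",X(42,42),.08),("ledge L",X(748,44),.08),("L fin tip",X(780,135),.118),("L fin root",X(665,103),.118),("L plate end robot corner",X(768,100),.096),("L plate in",X(590,70),.096),
 ("R fin tip",X(20,118),.118),("R fin root",X(160,95),.118),("R plate end robot corner",X(27,83),.096),("rim inner",X(400,100),.08)):
    print(nm,kf(u,z))
E
```

```text
ledge R [-0.1153 -0.1519]
ledge L [-0.1148  0.1529]
L fin tip [-0.0907  0.1483]
L fin root [-0.1046  0.1007]
L plate end robot corner [-0.0957  0.1556]
L plate in [-0.1093  0.0788]
R fin tip [-0.0978 -0.1478]
R fin root [-0.1077 -0.0928]
R plate end robot corner [-0.1031 -0.1533]
rim inner [-0.0887  0.0028]
```

Both buttons overhang the lid's edge by several millimetres (left about 0.26 rad, right about 0.15). I'll push them back along the ledge first, starting with the right one.

Emit:
arm_command(deltas=[[-3,-3.9,0,0,0,0,0],[-3,-3.9,0,0,0,0,0],[-3,-4,0,0,0,0,0],[0,0,4,0,0,0,0],[0,0,4,0,0,0,0],[0,0,3,0,0,0,0],[0,0,1.7,0,0,0,0],[0,0,0,0,0,0,0]])

```text
time: 28.75
ee_pos: [0.4924, 0.0748, 0.0977]
ee_rot: [0.049, 0.999, -0.0, -0.003]
ft_force: [-0.3, -1.1, -0.8]
grip_width: -0.0001
grip_force: 0.0
```

```bash
cat > kp.py <<'E'
from h import *
k=np.load("k.npy");o=manip.get_obs();p=o["ee_pos"]-[k[0],k[1],0];c,s=np.cos(k[2]),np.sin(k[2])
M=R.from_quat(o["ee_rot"]).as_matrix()
print("keeper",np.round([c*p[0]+s*p[1],-s*p[0]+c*p[1],p[2]],4),"yang-k",np.degrees(np.arctan2(M[1,1],M[0,1])-k[2]).round(2),"zdir",M[:,2].round(3),"F",o["ft_force"].round(1),"q",o["qpos"].round(2),"t",o["time"])
E
python3 kp.py
```

```text
keeper [-0.0622 -0.1465  0.0977] yang-k 90.07 zdir [-0.005 -0.001 -1.   ] F [-0.3 -1.1 -0.8] q [ 0.13  0.45  1.99 -0.    0.71 -1.35] t 28.75
```

Emit:
arm_command(deltas=[[0,0,-0.3,0,0,0,0],[0.6,0,0,0,0,0,0],[0.5,0,0,0,0,0,0],[0.5,0,0,0,0,0,0],[0.4,0,0,0,0,0,0],[0.3,0,0,0,0,0,0],[0.2,0,0,0,0,0,0],[0,0,0,0,0,0,0]])

```text
time: 29.55
ee_pos: [0.4691, 0.0782, 0.1033]
ee_rot: [0.048, 0.999, 0.0, 0.0]
ft_force: [0.1, -0.6, 0.9]
grip_width: 0.0001
grip_force: 0.3
```

```bash
python3 kp.py
```

```text
keeper [-0.0858 -0.1454  0.1033] yang-k 90.14 zdir [ 0.  0. -1.] F [ 0.1 -0.6  0.9] q [ 0.14  0.41  2.04  0.    0.69 -1.33] t 29.55
```

Emit:
arm_command(deltas=[[0.3,0,0,0,0,0,0],[0,0,0,0,0,0,0]])

```text
time: 29.75
ee_pos: [0.4678, 0.0784, 0.1035]
ee_rot: [0.048, 0.999, 0.0, 0.002]
ft_force: [5.9, -2.0, -2.3]
grip_width: -0.0
grip_force: 3.1
```

Emit:
arm_command(deltas=[[-2.4,0,0,0,0,0,0],[0,0,-4,0,0,0,0],[0,4.5,0,0,0,0,0],[0,4.9,0,0,0,0,0],[0,4.9,0,0,0,0,0],[0,4.9,0,0,0,0,0],[0,4.9,0,0,0,0,0],[0,4.9,0,0,0,0,0]])

```text
time: 30.55
ee_pos: [0.5172, 0.3665, 0.1427]
ee_rot: [0.048, 0.999, -0.0, -0.001]
ft_force: [0.1, -0.4, -0.0]
grip_width: 0.0
grip_force: 0.0
```

Emit:
arm_command(deltas=[[0,0,0,0,0,0,0],[0,0,0,0,0,0,0]])

```text
time: 30.75
ee_pos: [0.517, 0.3655, 0.1423]
ee_rot: [0.047, 0.999, -0.001, -0.001]
ft_force: [0.2, 0.1, -0.5]
grip_width: -0.0001
grip_force: 0.0
```

```bash
python3 kp.py
```

```text
keeper [-0.0665  0.1452  0.1423] yang-k 90.26 zdir [-0.002 -0.001 -1.   ] F [ 0.2  0.1 -0.5] q [ 0.6   0.54  1.67  0.    0.93 -0.88] t 30.75
```

Emit:
arm_command(deltas=[[-0.4,0,2,0,0,0,0],[0,0,1.8,0,0,0,0],[0.6,0,0,0,0,0,0],[0.6,0,0,0,0,0,0],[0.5,0,0,0,0,0,0],[0.4,0,0,0,0,0,0],[0.3,0,0,0,0,0,0],[0,0,0,0,0,0,0]])

```text
time: 31.55
ee_pos: [0.498, 0.3671, 0.106]
ee_rot: [0.048, 0.999, 0.0, 0.0]
ft_force: [0.2, 0.4, -0.2]
grip_width: -0.0003
grip_force: 0.1
```

```bash
python3 kp.py
```

```text
keeper [-0.0856  0.1449  0.106 ] yang-k 90.16 zdir [ 0.001  0.001 -1.   ] F [ 0.2  0.4 -0.2] q [ 0.62  0.57  1.72  0.    0.85 -0.86] t 31.55
```

Emit:
arm_command(deltas=[[0.3,0,0,0,0,0,0],[0,0,0,0,0,0,0]])

```text
time: 31.75
ee_pos: [0.4969, 0.3672, 0.106]
ee_rot: [0.048, 0.999, 0.001, 0.002]
ft_force: [6.9, -0.8, -0.2]
grip_width: -0.0003
grip_force: 3.5
```

Emit:
arm_command(deltas=[[-2,0,0,0,0,0,0],[0,0,-5,0,0,0,0],[0,0,-5,0,0,0,0],[0,-3,-4,0,0,0,0],[0,-3,-4,0,0,0,0],[0,-3,-4,0,0,0,0],[0,-3,-2,0,0,0,0],[-4,-2.5,0,0,0,0,0]])

```text
time: 32.55
ee_pos: [0.5392, 0.2165, 0.3498]
ee_rot: [0.047, 0.999, 0.001, 0.002]
ft_force: [0.7, -0.7, -0.1]
grip_width: 0.0004
grip_force: 0.0
```

Emit:
arm_command(deltas=[[-4,0,0,0,0,0,0],[-4,0,0,0,0,0,0],[-4,0,0,0,0,0,0],[-4,0,0,0,0,0,0],[0,0,0,0,0,0,0],[0,0,0,0,0,0,0]])

```text
time: 33.15
ee_pos: [0.6999, 0.201, 0.3438]
ee_rot: [0.049, 0.999, -0.0, -0.001]
ft_force: [0.7, 0.1, 0.6]
grip_width: -0.0001
grip_force: 0.0
```

```bash
python3 kp.py
```

```text
keeper [ 0.1318 -0.0004  0.3438] yang-k 90.1 zdir [-0.003 -0.    -1.   ] F [0.7 0.1 0.6] q [ 0.26  0.49  1.26  0.    1.39 -1.21] t 33.15
```

Emit:
arm_command(deltas=[[0,0,4,0,0,0,0],[0,0,3.4,0,0,0,0],[0,0,2,0,0,0,0],[0.7,0,0,0,0,0,0],[1,0,0,0,0,0,0],[1,0,0,0,0,0,0],[1.4,0,0.1,0,0,0,0],[1.4,0,0.1,0,0,0,0]])

```text
time: 33.95
ee_pos: [0.6455, 0.2072, 0.2519]
ee_rot: [0.048, 0.999, 0.001, 0.002]
ft_force: [1.9, 0.2, -0.9]
grip_width: 0.0003
grip_force: 0.9
```

Emit:
arm_command(deltas=[[1.4,0,0.2,0,0,0,0],[1.6,0,0.5,0,0,0,0],[1.6,0,0.6,0,0,0,0],[1.5,0,0.8,0,0,0,0],[1.4,0,0.9,0,0,0,0],[1.3,0,1.1,0,0,0,0],[1.3,0,1.2,0,0,0,0],[0,0,0,0,0,0,0]])

```text
time: 34.75
ee_pos: [0.5427, 0.2166, 0.1967]
ee_rot: [0.048, 0.999, -0.0, -0.0]
ft_force: [-0.8, -1.2, 0.2]
grip_width: -0.0001
grip_force: 0.0
```

```bash
python3 kp.py; python3 - <<'E'
from h import *
g,_=grab("side","s4");s,_=grab("scene","c4")
m=np.zeros((420,800,3),np.uint8);b=cv2.resize(g[100:350,160:360,::-1],(330,412));m[:412,:330]=b
b=cv2.resize(s[110:290,225:425,::-1],(460,414));m[:414,335:795]=b
cv2.imwrite("pics/m4.png",m)
E
```

```text
keeper [-0.0262 -0.0004  0.1967] yang-k 90.2 zdir [-0.001 -0.    -1.   ] F [-0.8 -1.2  0.2] q [ 0.36  0.41  1.75  0.    0.99 -1.12] t 34.75
```

View pics/m4.png

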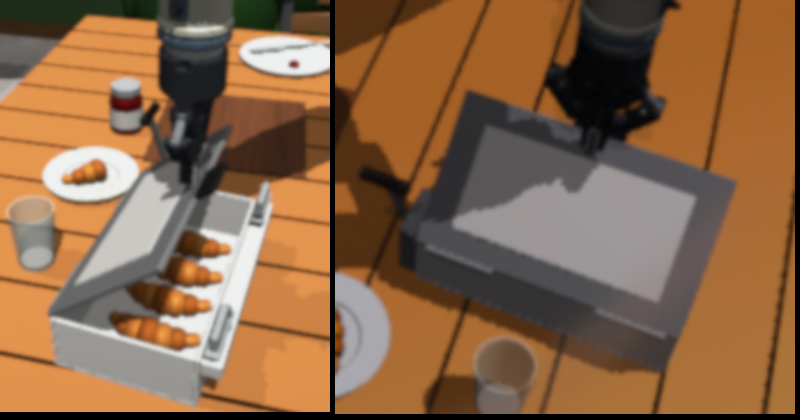

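The lid is swinging down, held by the finger, and both buttons now lie along the ledge. I'll finish closing it.

Emit:
arm_command(deltas=[[1,0,1.2,0,0,0,0],[0.9,0,1.5,0,0,0,0],[0.7,0,1.6,0,0,0,0],[0.6,0,1.6,0,0,0,0],[0.6,0,1.6,0,0,0,0],[0.3,0,1.2,0,0,0,0],[0.2,0,1,0,0,0,0],[0,0,0,0,0,0,0]])

```text
time: 35.65
ee_pos: [0.5017, 0.2204, 0.0984]
ee_rot: [0.048, 0.999, -0.0, -0.001]
ft_force: [1.1, -0.2, -0.8]
grip_width: -0.0001
grip_force: 0.0
```

Emit:
arm_command(deltas=[[0,0,0.5,0,0,0,0],[0,0,0.4,0,0,0,0],[0,0,0.3,0,0,0,0],[0,0,0,0,0,0,0]])

```text
time: 36.05
ee_pos: [0.5025, 0.2208, 0.088]
ee_rot: [0.048, 0.999, 0.0, 0.0]
ft_force: [-1.9, -0.5, 8.4]
grip_width: -0.0001
grip_force: 4.1
```

```bash
python3 kp.py
```

```text
keeper [-0.0666 -0.0003  0.088 ] yang-k 90.14 zdir [ 0.001  0.    -1.   ] F [-1.9 -0.5  8.4] q [ 0.39  0.52  1.88  0.    0.73 -1.08] t 36.05
```

The lid is shut: the tip stopped at z 0.088 with 8 N. Next is the right turnbutton, pushed from the robot side.

Emit:
arm_command(deltas=[[0,0,-3.5,0,0,0,0],[0,0,-3.5,0,0,0,0],[2,-4,0,0,0,0,0],[2,-4,0,0,0,0,0],[2,-4,0,0,0,0,0],[0.9,-2.3,0,0,0,0,0],[0,0,0,0,0,0,0],[0,0,0,0,0,0,0]])

```text
time: 36.85
ee_pos: [0.4201, 0.0847, 0.1576]
ee_rot: [0.049, 0.999, 0.0, 0.001]
ft_force: [1.3, 0.7, -1.6]
grip_width: -0.0
grip_force: 0.0
```

```bash
python3 kp.py
```

```text
keeper [-0.1351 -0.1438  0.1576] yang-k 90.06 zdir [ 0.001  0.    -1.   ] F [ 1.3  0.7 -1.6] q [ 0.17  0.25  2.11  0.    0.78 -1.3 ] t 36.85
```

Emit:
arm_command(deltas=[[0,0,3,0,0,0,0],[0,0,2.6,0,0,0,0],[-0.8,0,0,0,0,0,0],[-0.8,0,0,0,0,0,0],[-0.7,0,0,0,0,0,0],[-0.7,0.1,0,0,0,0,0],[-0.6,0.3,0,0,0,0,0],[-0.6,0.3,0,0,0,0,0]])

```text
time: 37.65
ee_pos: [0.4628, 0.0877, 0.1017]
ee_rot: [0.048, 0.999, -0.0, 0.0]
ft_force: [-2.8, -2.2, 0.7]
grip_width: -0.0003
grip_force: 1.9
```

Emit:
arm_command(deltas=[[-0.5,0.5,0,0,0,0,0],[-0.4,0.5,0,0,0,0,0],[-0.2,0.4,0,0,0,0,0],[-0.1,0.3,0,0,0,0,0],[0,0,0,0,0,0,0]])

```text
time: 38.15
ee_pos: [0.4762, 0.1042, 0.1013]
ee_rot: [0.048, 0.999, 0.0, 0.001]
ft_force: [0.5, -0.9, -0.5]
grip_width: 0.0002
grip_force: 0.1
```

```bash
python3 kp.py
```

```text
keeper [-0.0813 -0.1188  0.1013] yang-k 90.16 zdir [ 0.001  0.    -1.   ] F [ 0.5 -0.9 -0.5] q [ 0.19  0.43  2.01  0.    0.7  -1.28] t 38.15
```

Continue pushing in +y until it meets the stop.

Emit:
arm_command(deltas=[[0,0.2,0,0,0,0,0],[0,0.2,0,0,0,0,0],[0,0,0,0,0,0,0]])

```text
time: 38.45
ee_pos: [0.4761, 0.1061, 0.1012]
ee_rot: [0.048, 0.999, -0.001, 0.0]
ft_force: [2.8, -14.7, 1.0]
grip_width: 0.0
grip_force: 7.3
```

Emit:
arm_command(deltas=[[0,0.2,0,0,0,0,0],[0,0,0,0,0,0,0]])

```text
time: 38.65
ee_pos: [0.4761, 0.1065, 0.1013]
ee_rot: [0.047, 0.999, -0.002, -0.0]
ft_force: [3.0, -25.3, 4.2]
grip_width: 0.0001
grip_force: 12.8
```

Emit:
arm_command(deltas=[[0,0.15,0,0,0,0,0],[0,0,0,0,0,0,0]])

```text
time: 38.85
ee_pos: [0.4761, 0.1067, 0.1012]
ee_rot: [0.047, 0.999, -0.003, -0.0]
ft_force: [3.6, -34.1, 5.7]
grip_width: -0.0
grip_force: 17.0
```

```bash
python3 kp.py
```

```text
keeper [-0.0816 -0.1163  0.1012] yang-k 90.28 zdir [-0.001 -0.007 -1.   ] F [  3.6 -34.1   5.7] q [ 0.2   0.43  2.01 -0.01  0.7  -1.27] t 38.85
```

Emit:
arm_command(deltas=[[0,-2.5,0,0,0,0,0],[0,0,-3,0,0,0,0],[1,0,-3,0,0,0,0],[2.2,4,0,0,0,0,0],[2.2,4.4,0,0,0,0,0],[0,4.9,0,0,0,0,0],[0,4.9,0,0,0,0,0],[0,4.9,0,0,0,0,0]])

```text
time: 39.65
ee_pos: [0.4417, 0.3235, 0.1613]
ee_rot: [0.048, 0.999, 0.0, -0.0]
ft_force: [1.5, -0.3, 0.7]
grip_width: 0.0002
grip_force: 0.0
```

Emit:
arm_command(deltas=[[0,4.9,0,0,0,0,0],[0,0,0,0,0,0,0],[0,0,0,0,0,0,0]])

```text
time: 39.95
ee_pos: [0.4462, 0.3711, 0.1606]
ee_rot: [0.047, 0.999, -0.0, -0.001]
ft_force: [0.5, -0.2, -0.8]
grip_width: 0.0001
grip_force: 0.0
```

```bash
python3 kp.py
```

```text
keeper [-0.1374  0.1438  0.1606] yang-k 90.26 zdir [-0.001 -0.    -1.   ] F [ 0.5 -0.2 -0.8] q [ 0.67  0.45  1.78  0.    0.91 -0.8 ] t 39.95
```

Emit:
arm_command(deltas=[[0,0.2,3,0,0,0,0],[0,0,2.9,0,0,0,0],[-0.9,0,0,0,0,0,0],[-0.9,0,0,0,0,0,0],[-0.7,0,0,0,0,0,0],[-0.7,-0.1,0,0,0,0,0],[-0.6,-0.3,0,0,0,0,0],[-0.6,-0.3,0,0,0,0,0]])

```text
time: 40.75
ee_pos: [0.4915, 0.3612, 0.1031]
ee_rot: [0.048, 0.999, 0.001, 0.001]
ft_force: [-2.9, 1.1, 1.5]
grip_width: 0.0001
grip_force: 1.6
```

Emit:
arm_command(deltas=[[-0.5,-0.5,0,0,0,0,0],[-0.4,-0.5,0,0,0,0,0],[-0.2,-0.5,0,0,0,0,0],[-0.1,-0.3,0,0,0,0,0],[0,0,0,0,0,0,0]])

```text
time: 41.25
ee_pos: [0.5012, 0.3414, 0.1024]
ee_rot: [0.048, 0.999, 0.0, 0.0]
ft_force: [0.3, 1.2, 1.2]
grip_width: -0.0
grip_force: 0.7
```

```bash
python3 kp.py
```

```text
keeper [-0.0798  0.1196  0.1024] yang-k 90.12 zdir [ 0.001  0.    -1.   ] F [0.3 1.2 1.2] q [ 0.58  0.56  1.75 -0.    0.83 -0.89] t 41.25
```

Emit:
arm_command(deltas=[[0,-0.2,0,0,0,0,0],[0,-0.2,0,0,0,0,0],[0,-0.1,0,0,0,0,0],[0,0,0,0,0,0,0]])

```text
time: 41.65
ee_pos: [0.5012, 0.3407, 0.1026]
ee_rot: [0.049, 0.999, 0.003, 0.002]
ft_force: [0.0, 18.8, -4.6]
grip_width: -0.0003
grip_force: 9.2
```

```bash
python3 kp.py
```

```text
keeper [-0.0797  0.1189  0.1026] yang-k 90.1 zdir [ 0.004  0.007 -1.   ] F [ 0.  18.8 -4.6] q [ 0.58  0.56  1.75  0.    0.82 -0.9 ] t 41.65
```

Both buttons are at their stops. I'll move towards the pump and take a look at it and the buttons.

Emit:
arm_command(deltas=[[0,2.5,0,0,0,0,0],[0,0,-4,0,0,0,0],[0,0,-5,0,0,0,0],[-1,-2,-4.5,0,0,0,0],[-1,-2,-4.5,0,0,0,0],[-1,-4.8,0,0,0,0,0],[-1,-4.8,0,0,0,0,0],[-1,-4.8,0,0,0,0,0]])

```text
time: 42.45
ee_pos: [0.5339, 0.1719, 0.2817]
ee_rot: [0.048, 0.999, -0.001, -0.0]
ft_force: [0.5, -1.0, -0.2]
grip_width: 0.0003
grip_force: 0.0
```

Emit:
arm_command(deltas=[[-1,-4.8,0,0,0,0,0],[0,-3,0,0,0,0,0],[0,0,0,0,0,0,0],[0,0,0,0,0,0,0]])

```text
time: 42.85
ee_pos: [0.5365, 0.0946, 0.2814]
ee_rot: [0.049, 0.999, -0.0, -0.001]
ft_force: [0.3, 0.1, 1.2]
grip_width: 0.0002
grip_force: 0.0
```

```bash
python3 kp.py; python3 - <<'E'
from h import *
f,c=grab("wrist","w5")
cv2.imwrite("pics/w5b.png",cv2.resize(f[:,:,::-1],(800,600),interpolation=cv2.INTER_CUBIC))
E
```

```text
keeper [-0.0202 -0.1224  0.2814] yang-k 90.04 zdir [-0.001 -0.    -1.   ] F [0.3 0.1 1.2] q [ 0.15  0.25  1.76 -0.    1.13 -1.32] t 42.85
```

View pics/w5b.png

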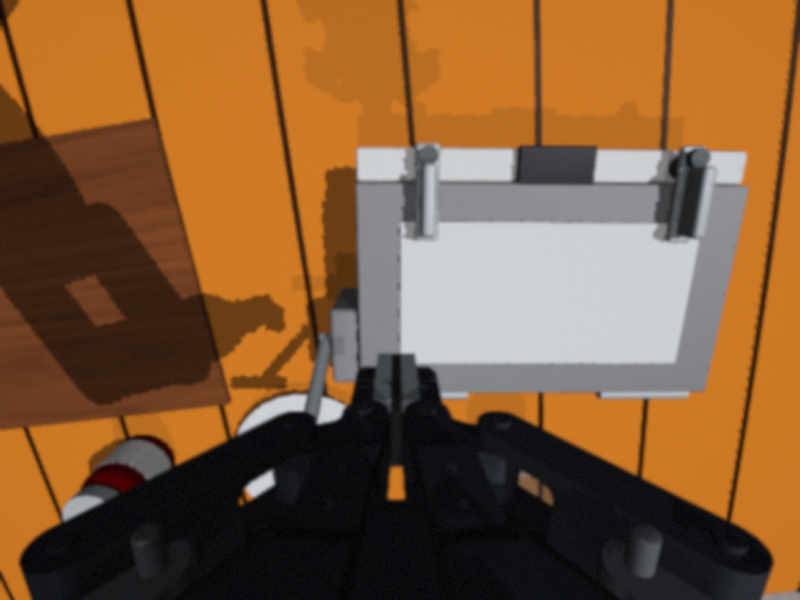

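The lid is shut and both turnbuttons point across its edge (pivots at (428,155) and (697,158), tips at (428,235) and (683,238)). The lever shaft runs from (325,345) to (312,415), and the shadow shows it meets the bar's middle. I'll triangulate the grip.

```bash
python3 - <<'E'
from fit import *
k=np.load("k.npy");c,s=np.cos(k[2]),np.sin(k[2])
tk=lambda p:np.round([c*(p[0]-k[0])+s*(p[1]-k[1]),-s*(p[0]-k[0])+c*(p[1]-k[1]),p[2]],4)
o1,d1=ray(cs,*S(378,168));o2,d2=ray(cd,*D(228,80))
t=np.linalg.lstsq(np.c_[d1,-d2],o2-o1,rcond=None)[0];a,b=o1+t[0]*d1,o2+t[1]*d2
print("grip",tk(a),tk(b))
w=load("w5");print("pivot",tk(onz(w,325*.64,342*.64,.065)))
P=[(.091,-.19-.029,.173),(.091,-.19+.029,.173)]
print("pred scene crop",(proj(cs,kw(k,P))-[105,125])*2.6667,"side",(proj(cd,kw(k,P))-[170,140])*2.8)
print(grab("scene","c6") and 0); cv2.imwrite("pics/c6c.png",cv2.resize(cv2.imread("pics/c6.png")[150:290,180:360],None,fx=4,fy=4,interpolation=cv2.INTER_CUBIC))
E
```

```text
grip [ 0.093  -0.1929  0.1709] [ 0.092  -0.1939  0.172 ]
pivot [ 0.0516 -0.1873  0.065 ]
pred scene crop [[352.72639183 155.04639433]
 [409.50221174 175.61844803]] side [[237.26537536  66.25165617]
 [215.73127125  94.94633819]]
0
```

View pics/c6c.png

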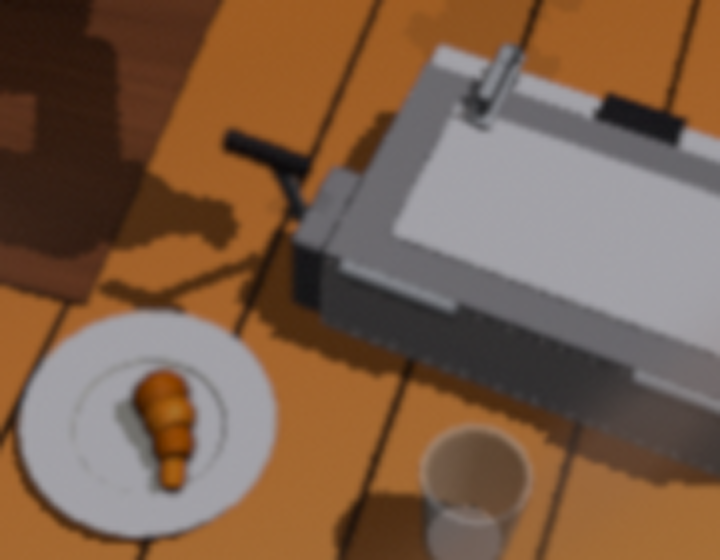

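Emit:
arm_command(deltas=[[-4,-2.2,0,0,0,0,0],[-4,-2.2,0,0,0,0,0],[-4,-2.3,0,0,0,0,0],[-4,-2.3,0,0,0,0,0],[0,0,0,0,0,0,0],[0,0,4,0,0,0,0],[0,0,4,0,0,0,0],[0,0,3.8,0,0,0,0]])

```text
time: 43.75
ee_pos: [0.687, -0.0078, 0.1621]
ee_rot: [0.047, 0.999, 0.0, -0.0]
ft_force: [0.8, 0.3, -0.2]
grip_width: -0.0001
grip_force: 0.0
```

Emit:
arm_command(deltas=[[0,0,0,0,0,0,0],[0,0,0,0,0,0,0]])

```text
time: 43.95
ee_pos: [0.6874, -0.0084, 0.1638]
ee_rot: [0.048, 0.999, 0.0, -0.001]
ft_force: [0.8, -0.4, 0.9]
grip_width: 0.0
grip_force: 0.0
```

```bash
python3 kp.py
```

```text
keeper [ 0.14   -0.2099  0.1638] yang-k 90.23 zdir [-0.001  0.    -1.   ] F [ 0.8 -0.4  0.9] q [-0.03  0.59  1.52  0.    1.03 -1.51] t 43.95
```

Emit:
arm_command(deltas=[[1.3,-0.2,0,0,0,0,0],[1.3,0,0,0,0,0,0],[1,0,-0.2,0,0,0,0],[1,0,-0.2,0,0,0,0],[1,0,-0.2,0,0,0,0],[1,0,0,0,0,0,0],[1,0,0,0,0,0,0],[1,0,0,0,0,0,0]])

```text
time: 44.75
ee_pos: [0.6017, -0.0033, 0.1703]
ee_rot: [0.048, 0.999, 0.0, 0.001]
ft_force: [5.1, 0.2, 2.5]
grip_width: -0.0001
grip_force: 2.7
```

```bash
python3 kp.py
```

```text
keeper [ 0.0543 -0.2134  0.1703] yang-k 90.13 zdir [ 0.002  0.    -1.   ] F [5.1 0.2 2.5] q [-0.03  0.46  1.73  0.    0.95 -1.5 ] t 44.75
```

Emit:
arm_command(deltas=[[1,0,0.3,0,0,0,0],[1,0,0.3,0,0,0,0],[1,0,0.4,0,0,0,0],[0.9,0,0.5,0,0,0,0],[0.9,0,0.5,0,0,0,0],[0.8,0,0.5,0,0,0,0],[0.6,0,0.5,0,0,0,0],[0,0,0,0,0,0,0]])

```text
time: 45.55
ee_pos: [0.54, 0.0026, 0.1398]
ee_rot: [0.048, 0.999, 0.0, 0.001]
ft_force: [6.1, -1.2, 4.6]
grip_width: -0.0
grip_force: 3.2
```

```bash
python3 kp.py
```

```text
keeper [-0.0077 -0.2136  0.1398] yang-k 90.14 zdir [ 0.002 -0.    -1.   ] F [ 6.1 -1.2  4.6] q [-0.02  0.43  1.88 -0.    0.83 -1.49] t 45.55
```

Emit:
arm_command(deltas=[[0.5,0,0.4,0,0,0,0],[0.4,0,0.3,0,0,0,0],[0,0,0,0,0,0,0]])

```text
time: 45.85
ee_pos: [0.5325, 0.0034, 0.1332]
ee_rot: [0.048, 0.999, 0.0, 0.002]
ft_force: [9.4, 0.0, 2.5]
grip_width: -0.0002
grip_force: 4.5
```

Emit:
arm_command(deltas=[[0.2,0,0,0,0,0,0],[0,0,0,0,0,0,0]])

```text
time: 46.05
ee_pos: [0.5326, 0.0034, 0.1335]
ee_rot: [0.048, 0.999, -0.0, 0.004]
ft_force: [15.2, -0.9, -5.4]
grip_width: 0.0
grip_force: 7.4
```

```bash
python3 kp.py
```

```text
keeper [-0.0152 -0.2135  0.1335] yang-k 90.14 zdir [ 0.008 -0.    -1.   ] F [15.2 -0.9 -5.4] q [-0.02  0.43  1.91 -0.    0.8  -1.49] t 46.05
```

The lever is at its stop: 15 N with no further motion, at the predicted place. I'll ease it back slowly.

Emit:
arm_command(deltas=[[-0.3,0,-0.2,0,0,0,0],[-0.3,0,-0.2,0,0,0,0],[-0.3,0,-0.2,0,0,0,0],[-0.3,0,-0.2,0,0,0,0],[-0.3,0,-0.2,0,0,0,0],[-0.3,0,-0.2,0,0,0,0],[-0.3,0,-0.2,0,0,0,0],[-0.3,0,-0.2,0,0,0,0]])

```text
time: 46.85
ee_pos: [0.5543, 0.0012, 0.1487]
ee_rot: [0.048, 0.999, -0.0, 0.002]
ft_force: [11.1, -1.2, -7.6]
grip_width: -0.0003
grip_force: 5.5
```

Emit:
arm_command(deltas=[[-0.3,0,-0.16,0,0,0,0],[-0.3,0,-0.16,0,0,0,0],[-0.3,0,-0.16,0,0,0,0],[-0.3,0,-0.15,0,0,0,0],[-0.3,0,-0.15,0,0,0,0],[-0.3,0,-0.15,0,0,0,0],[-0.3,0,-0.1,0,0,0,0],[-0.3,0,-0.1,0,0,0,0]])

```text
time: 47.65
ee_pos: [0.5766, -0.0011, 0.1592]
ee_rot: [0.048, 0.999, -0.0, -0.0]
ft_force: [6.7, -1.1, -3.9]
grip_width: -0.0001
grip_force: 3.2
```

```bash
python3 kp.py
```

```text
keeper [ 0.0291 -0.2137  0.1592] yang-k 90.14 zdir [-0. -0. -1.] F [ 6.7 -1.1 -3.9] q [-0.02  0.45  1.79 -0.    0.91 -1.5 ] t 47.65
```

Emit:
arm_command(deltas=[[-0.3,0,-0.1,0,0,0,0],[-0.3,0,-0.1,0,0,0,0],[-0.3,0,-0.1,0,0,0,0],[-0.3,0,-0.1,0,0,0,0],[-0.3,0,-0.1,0,0,0,0],[-0.3,0,0,0,0,0,0],[-0.3,0,0,0,0,0,0],[-0.3,0,0,0,0,0,0]])

```text
time: 48.45
ee_pos: [0.6008, -0.0035, 0.1651]
ee_rot: [0.048, 0.999, -0.0, -0.0]
ft_force: [2.7, -0.4, 0.1]
grip_width: -0.0001
grip_force: 1.8
```

Emit:
arm_command(deltas=[[-0.3,0,0,0,0,0,0],[-0.3,0,0,0,0,0,0],[-0.3,0,0,0,0,0,0],[-0.3,0,0,0,0,0,0],[-0.3,0,0,0,0,0,0],[-0.3,0,0,0,0,0,0],[-0.3,0,0.05,0,0,0,0],[-0.3,0,0.05,0,0,0,0]])

```text
time: 49.25
ee_pos: [0.6248, -0.0056, 0.164]
ee_rot: [0.048, 0.999, 0.0, -0.0]
ft_force: [2.1, -1.3, 1.5]
grip_width: -0.0003
grip_force: 1.3
```

Emit:
arm_command(deltas=[[-0.3,0,0.05,0,0,0,0],[-0.3,0,0.05,0,0,0,0],[-0.3,0,0.05,0,0,0,0],[-0.3,0,0.05,0,0,0,0],[-0.3,0,0.05,0,0,0,0],[-0.3,0,0.05,0,0,0,0],[-0.3,0,0.05,0,0,0,0],[-0.3,0,0.05,0,0,0,0]])

```text
time: 50.05
ee_pos: [0.6485, -0.0078, 0.1598]
ee_rot: [0.048, 0.999, 0.0, -0.0]
ft_force: [0.6, 0.2, -0.8]
grip_width: 0.0001
grip_force: 0.5
```

```bash
python3 kp.py
```

```text
keeper [ 0.1013 -0.2132  0.1598] yang-k 90.14 zdir [-0.001  0.    -1.   ] F [ 0.6  0.2 -0.8] q [-0.03  0.54  1.62  0.    0.98 -1.5 ] t 50.05
```

Emit:
arm_command(deltas=[[-0.3,0,0.05,0,0,0,0],[-0.3,0,0.05,0,0,0,0],[-0.3,0,0.05,0,0,0,0],[-0.3,0,0,0,0,0,0],[-0.3,0,0,0,0,0,0],[-0.3,0,0,0,0,0,0],[-0.5,0,0,0,0,0,0],[-1,0,0,0,0,0,0]])

```text
time: 50.85
ee_pos: [0.6815, -0.0111, 0.1586]
ee_rot: [0.048, 0.999, 0.0, -0.0]
ft_force: [0.2, 0.4, -0.1]
grip_width: -0.0003
grip_force: 0.0
```

Emit:
arm_command(deltas=[[0,0,-4,0,0,0,0],[0,0,-5,0,0,0,0],[0,0,-5,0,0,0,0],[4,0,-2,0,0,0,0],[4.5,0,0,0,0,0,0],[4.5,0,0,0,0,0,0],[4.5,0,0,0,0,0,0],[4.5,0,0,0,0,0,0]])

```text
time: 51.65
ee_pos: [0.4612, 0.0102, 0.3188]
ee_rot: [0.048, 0.999, 0.0, 0.0]
ft_force: [-0.8, 0.2, 0.8]
grip_width: 0.0003
grip_force: 0.0
```

Emit:
arm_command(deltas=[[4,0,0,0,0,0,0],[0,0,0,0,0,0,0],[0,0,0,0,0,0,0],[0,0,0,0,0,0,0]])

```text
time: 52.05
ee_pos: [0.4242, 0.0139, 0.3192]
ee_rot: [0.048, 0.999, 0.0, 0.001]
ft_force: [-0.3, -0.4, 0.5]
grip_width: -0.0002
grip_force: 0.0
```

```bash
python3 kp.py; python3 - <<'E'
from h import *
g,_=grab("side","s7");s,_=grab("scene","c7")
m=np.zeros((420,800,3),np.uint8);m[:412,:330]=cv2.resize(g[100:350,160:360,::-1],(330,412))
m[:414,335:795]=cv2.resize(s[110:290,185:425,::-1],(460,414))
cv2.imwrite("pics/m7.png",m)
E
```

```text
keeper [-0.1241 -0.2138  0.3192] yang-k 90.14 zdir [ 0.002 -0.    -1.   ] F [-0.3 -0.4  0.5] q [ 0.    0.01  1.95 -0.    1.18 -1.47] t 52.05
```

View pics/m7.png

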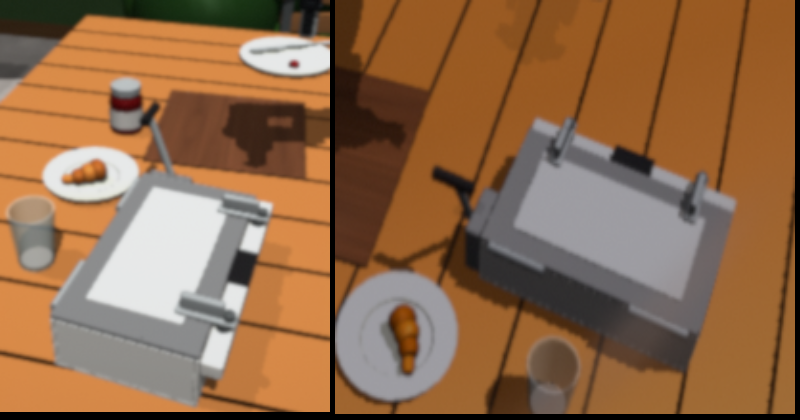

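The picture shows the lid shut, both buttons across its edge, the lever at rest and the board empty. The plate, jar and glass look undisturbed.

```bash
python3 -c "
from station import workorder
print(workorder.job_done())"
```

```text
the job is handed in; nothing more can be done
None
```

The job is handed in (no verdict came back): all four croissants are side by side in the keeper, the lid is shut, both turnbuttons are across its edge, the pump lever was pulled to its stop and eased back to rest, and the plate, jar and glass were not touched.

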